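Check the stop of a hand crimper's lever

TASK

The hand crimper for vial caps is clamped in its bench holder so that the stop of its lever can be checked. With the outside of the fingers press the lever in until it comes to rest against the stop screw, short of the fixed handle, then let it go so that it springs all the way out again; after that press it in once more in the same way and finish while still holding it against the screw, so that the gap can be gauged. Only push the lever, steadily and without forcing it: do not take it between the fingers, keep off the fixed handle, and leave the vials and tools lying round it where they are.

Things in the scene. Friction and masses are not known exactly. Their poses are not given: they have to be found in the camera images.
- crimper: Grey bench holder with the crimper clamped in it, fixed to the worktop; origin at the centre of the underside of its 100 x 84 mm base plate, on the worktop, z up. The crimper's axis lies level 115 mm above the origin, along the frame's y: jaw head toward -y (to 95 mm, 100 when pressed), both handles toward +y. The clamp's highest point is 154 mm up. The lever lies on the frame's -x side of the fixed handle.
- fixed_handle: Fixed handle: level bar on the crimper's axis with a black round grip 24 to 30 mm thick from 114 to 222 mm toward +y of the crimper. Same frame and origin as crimper.
- stop_screw: Stop screw, 6 mm thick, level, through the fixed handle 100 mm toward +y of the crimper's origin and 115 mm up; origin at the end of its tip, which points to -x of the crimper at the lever. How far it is screwed in differs from start to start.
- crimp_lever (a joint): Lever about its upright pivot (at x -28, y 45, z 115 mm in the crimper's frame), rad: 0 = sprung out, where it stands 0.40 rad open from the fixed handle; grows as it is pressed in (clockwise seen from above); 0.40 would be on the fixed handle, but it meets the stop screw at about 0.20 to 0.31. A return spring pushes back, about 5 N at lever_pad when out and 8 N at the screw; beyond that it is hard against the screw. More than 40 N would be forcing it.
- lever_pad (a point): Point on the outer face of the lever's ribbed black grip, 120 mm from the pivot and half-way up the grip (115 mm above the worktop). Moves with the lever. Its x axis points square into the lever, the way it is pressed; y runs along the lever to its free end (about 54 mm on); z up. The grip is 16 mm thick (along x), 21 mm high and runs from 47 mm toward -y to 54 mm toward +y of this point; below it there is 100 mm of free height.
- vial_a: Capped glass vial, 23 mm across and 54 mm high, standing in front of the holder; origin under its centre. Not to be disturbed.
- vial_b: A second vial like vial_a. Not to be disturbed.
- hex_key: Black hexagon key, 30 x 82 x 6 mm, lying behind the holder. Not to be disturbed.
- screwdriver: Screwdriver, 200 mm long, 22 mm high, lying at the left. Not to be disturbed.
- spanner: Spanner, 142 mm long, 8 mm high, lying at the left. Not to be disturbed.
- marker: Felt pen, 136 mm long, 13 mm high, lying at the right. Not to be disturbed.
- syringe: Plastic syringe, 140 mm long, 25 mm high, lying at the right front. Not to be disturbed.
- fuse_box: Small paper box, 42 x 62 x 22 mm, at the back right. Not to be disturbed.

How it is judged (in metres and radians):
On the way, in this order (a step that is already met when the one before it is completed fails the run):
1. the lever is pressed in by the fingers until it bears on the stop screw (contact force between crimp_lever and stop_screw above 2 N and contact force between the fingers and crimp_lever above 3 N), for 0.2 s.
2. the lever is let go and has sprung all the way out (value of joint crimp_lever below 0.02 rad and contact force between the fingers and crimp_lever below 0.5 N), for 0.2 s.
At the end, for the whole second after the job is handed in: The lever is at rest, held in by the fingers (more than 3 N on it), bearing on the stop screw with more than 2 N and short of the fixed handle (all of step 1 and value of joint crimp_lever between 0.17 and 0.36 rad and velocity of joint crimp_lever between -0.05 and 0.05 rad/s); the arm keeps its last pose, push and grip.
It fails at once if the lever is taken between the fingers (contact force between the fingers and crimp_lever above 0.5 N and x of the grasp point in the frame of lever_pad above 0.004 m).
It fails at once if the lever is forced (over 40 N) (contact force between any of the fingers, the arm and crimp_lever above 40 N).
It fails at once if the robot leans on the fixed handle (over 2 N) (contact force between any of the fingers, the arm and fixed_handle above 2 N).
It fails at once if a vial or tool is shifted by more than 15 mm (distance of any of vial_a, vial_b, hex_key, screwdriver, spanner, marker, syringe, fuse_box from where it was at the start of the episode above 0.015 m).
It also fails if it takes over 38 s, if anything falls off the work surface, if the arm or the gripper's body presses on something with over 40 N, if the wrist force passes 120 N, or if a joint passes its speed limit or range.

ROBOT

A 6-joint arm with a two-finger parallel gripper is mounted at the origin on a cart in front of the work surface, level with it; the furniture and walls round the work are solid. World frame = base frame: x ahead of the robot, y to its left, z up, the work surface at z = 0. Lengths are in mm, angles in rad, forces in N, time in s.
With the tool pointing down it reaches from about 300 to 825 mm from the base axis. Payload 5.4 kg.
Tool frame: the origin (TCP) lies at the centre of the arm's flange, where the gripper is bolted on; the fingertips stand env.tip_extent ahead of it and the grasp point (between the pads) lies 171 mm ahead of it (env.tip_extent is the distance from the TCP to the fingertips, in mm); z points along the fingers, y is the direction in which the jaws open and shut (so a half turn about z gives the same grasp; the last joint's range is limited). The gripper opens to 92 mm and grips with 3 to 60 N. Pads are 20 mm wide; open, the fingers measure 128 mm over their backs; the gripper's body (75 mm by 189 mm) begins 69 mm behind the grasp point.
Start: joints at [0.899, 0.158, 1.597, -0, 1.386, -0.21], TCP at [256.205, 514.749, 404.701] pointing down, gripper open.
Joint ranges: [-2.91, 2.91], [-0.94, 2.29], [0.18, 2.7], [-1.29, 4.43], [0.17, 2.64], [-3, 3]. Speed limits (rad/s): [2.57, 2.57, 3.14, 3.14, 3.14, 3.14].

INTERFACE

Orientations are given as a 3x3 rotation matrix whose columns are the frame's x, y, z axes.
In Python, from rig import env gives the robot as it stands. The module is installed in compiled form; this text tells all that it offers. Calls block until the motion is done:
- env.move_pose(position, orientation): joint-space move of the TCP to a pose.
- env.movel(position, max_speed=150, rotation=None, contact_N=None): straight line of the TCP; rotation=None keeps the orientation; max_speed is the mean speed in mm/s. With contact_N (N) it stops when the force on the tool has changed by that much, and returns True; else False.
- env.move_j(angles): joint-space move.
- env.command_gripper(opening, f_grip=None): opening from 0.0 (shut) to 1.0 (fully open); f_grip is the grip in N (None keeps the last); returns when the fingers have stopped.
- env.hold(seconds).
- env.solve_ik(position, orientation): joint angles nearest the present ones, or None.
- env.capture(name): name is "side" or "top"; returns (picture, depth): 400x640x3 uint8, red, green, blue; 400x640 float32, mm along the optical axis (not along the pixel's ray), 0 where there is no reading.
- env.get_calibration(name): a dict with "fx", "fy", "cx", "cy" (pixels), "R" (3x3) and "t" (3): a world point X has camera coordinates R X + t. Camera axes: x right, y down, z forward; pixel columns grow to the right and rows downward; lengths in mm; the calibration is good to about 2 mm. A picture is of the moment at which its call begins. get_calibration takes no time and is no camera call.
A pose or a line that the arm cannot do raises env.MotionError and nothing moves.
- env.hand_in(): hands the job in, once; it reports no verdict.
Readings, each from a call of its own:
- env.read_t(): time.
- env.read_joints(): joint angles.
- env.read_dq(): joint speeds.
- env.read_joint_efforts(): joint torques, N m.
- env.read_tool_pos(): TCP position.
- env.read_eef_rot(): TCP orientation.
- env.read_ft_force(): force on the tool from outside, world axes, zero at the start.
- env.read_ft_torque(): the same for the moment, N m.
- env.read_opening(): opening from 0.0 (shut) to 1.0 (fully open).
Only numpy, scipy, OpenCV 4.12 (cv2) and the standard library are available. Lean on these libraries where they do the work, as an engineer would, in place of code of your own. Each camera call takes 0.05 s, during which the arm holds its last target. There are 200 camera calls.

## Working session

There is one attempt and no reset: what is moved stays moved. The work goes in short steps, each a Python script; the robot and the scene stay as the last script left them, time stands still between calls to the robot, and variables do not carry over. Pictures are saved under pics/ and viewed, about 8 in all and at most 12, crops included, and the job is handed in when it is done.

```bash
mkdir -p pics; python3 - <<'E'
from rig import env
import cv2,numpy as np
for n in("top","side"):
    p,d=env.capture(n); cv2.imwrite(f"pics/{n}0.png",p[:,:,::-1]); np.savez(f"{n}0.npz",p=p,d=d)
    c=env.get_calibration(n); print(n,{k:np.round(v,3).tolist() for k,v in c.items()}, (d>0).mean())
print(env.tip_extent,env.read_t(),env.read_opening(),env.read_eef_rot().round(3).tolist())
E
```

```text
top {'fx': 463.439, 'fy': 463.439, 'cx': 324.375, 'cy': 189.939, 'R': [[-0.017, -1.0, 0.001], [-0.998, 0.017, -0.062], [0.062, -0.002, -0.998]], 't': [35.881, 556.557, 1262.459]} 0.99623046875
side {'fx': 511.495, 'fy': 511.495, 'cx': 317.497, 'cy': 193.864, 'R': [[0.878, -0.478, 0.022], [-0.297, -0.581, -0.758], [0.375, 0.659, -0.652]], 't': [-477.588, 265.275, 988.505]} 0.99581640625
190.1 0.1 1.004462949790564 [[-0.895, 0.446, -0.001], [0.446, 0.895, -0.001], [0.0, -0.002, -1.0]]
```

View pics/top0.png

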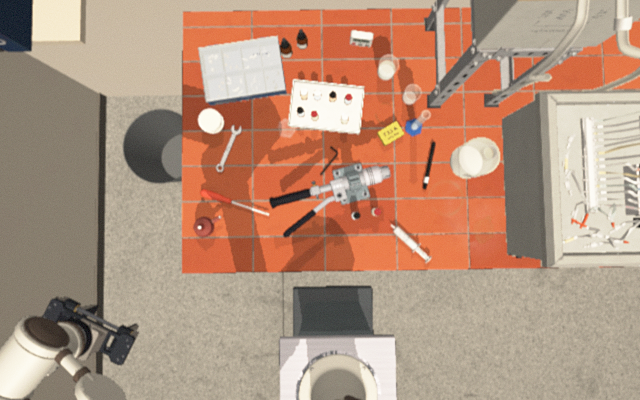

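View pics/side0.png

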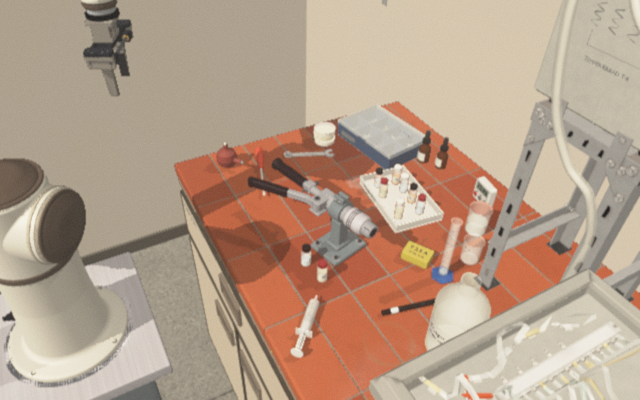

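The top view shows the fixed grip at about (272,202)-(308,192), the lever grip at (287,234)-(315,213) and the clamp at (350,184). The vials are at (355,215) and (375,211), and the screwdriver is left of the grips. Next I'll extract the grips using depth.

```bash
cat > h.py <<'E'
import numpy as np,cv2
from rig import env
def pts(n,d):
    c=env.get_calibration(n); v,u=np.mgrid[:400,:640]
    P=np.stack([(u-c["cx"])/c["fx"]*d,(v-c["cy"])/c["fy"]*d,d],-1)-c["t"]
    return P@np.array(c["R"])   # R^T (Xc-t)
E
python3 - <<'E'
from h import *
z=np.load("top0.npz");p,d=z["p"],z["d"];X=pts("top",d)
box=np.zeros((400,640),bool);box[170:245,262:400]=1
m=(box&(p.max(2)<60)&(X[...,2]>85)&(X[...,2]<160)).astype(np.uint8)
n,l,s,c=cv2.connectedComponentsWithStats(m)
for i in range(1,n):
    if s[i,4]<25: continue
    Q=X[l==i]; r=cv2.fitLine(Q[:,:2].astype(np.float32),cv2.DIST_L2,0,.01,.01).ravel()
    t=(Q[:,:2]-r[2:])@r[:2]; w=(Q[:,:2]-r[2:])@[-r[1],r[0]]
    print(s[i],"mean",Q.mean(0).round(1),"dir",r[:2].round(3),"ends",(r[2:]+r[:2]*t.min()).round(),(r[2:]+r[:2]*t.max()).round(),"w",np.ptp(w).round(1),"z",np.percentile(Q[:,2],[5,50,95]).round())
# metal parts above 80 mm
b=box&(X[...,2]>90)
Q=X[b];print("all high",Q.min(0).round(),Q.max(0).round())
# low dark/other objects near
for nm,bb in (("vialA",(208,222,348,362)),("vialB",(205,218,370,382)),("scr",(185,218,200,272)),("hexkey",(146,175,318,340))):
    q=X[bb[0]:bb[1],bb[2]:bb[3]];k=(q[...,2]>6)&(q[...,2]<75);print(nm,q[k].mean(0).round(),q[k].min(0).round(),q[k].max(0).round())
b=cv2.resize(p[165:250,260:400][:,:,::-1],None,fx=5,fy=5,interpolation=cv2.INTER_CUBIC);cv2.imwrite("pics/c1.png",b)
E
```

```text
[270 190  40  17 286] mean [532.7 115.4 125.4] dir [ 0.241 -0.971] ends [521. 163.] [545.  66.] w 21.4 z [121. 125. 130.]
[284 211  31  25 152] mean [467.3  92.8 125. ] dir [ 0.607 -0.795] ends [439. 130.] [495.  56.] w 12.2 z [121. 125. 129.]
all high [ 436. -141.   97.] [ 601.  165. 1294.]
vialA [487. -56.  48.] [478. -68.  18.] [497. -47.  58.]
vialB [ 496. -111.   45.] [ 485. -122.    9.] [ 507. -102.   57.]
scr [534. 306.  17.] [485. 175.   6.] [566. 370.  38.]
hexkey [618.  -4.  11.] [601. -16.   6.] [678.  26.  20.]
```

View pics/c1.png

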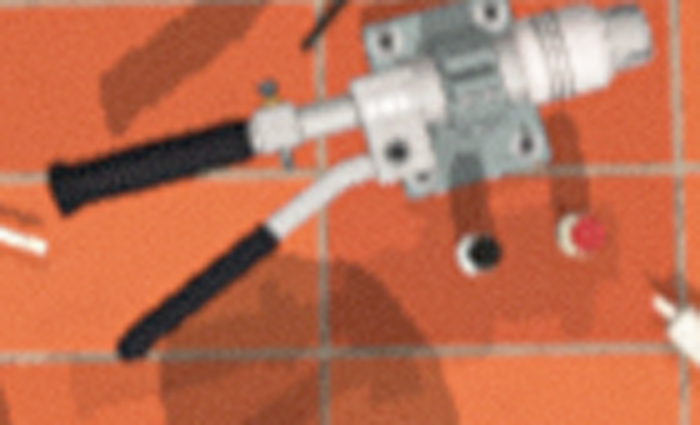

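The measurements agree with the given sizes. The angle between the grips is 0.41 rad, and the lever grip is centred about 125 mm from the computed pivot at the right height. I'll shut the gripper, come down outside the lever and find contact.

```bash
cat >> h.py <<'E'
piv=np.array([535.5,-11.6]); A0=np.arctan2(.8,-.6)  # lever direction when out
H=279.
def pose(th,gap,along=120.):
    """TCP pose beside the lever at angle th; gap = grasp axis distance outside the pad face"""
    a=A0-th; u=np.array([np.cos(a),np.sin(a)]); n=np.array([u[1],-u[0]])
    p=piv+along*u-gap*n
    R=np.array([[-n[0],u[0],0],[-n[1],u[1],0],[0,0,-1.]])
    return np.array([*p,H]),R,n
def fn(n,b): return float(-(env.read_ft_force()-b)[:2]@n)
E
python3 - <<'E'
from h import *
p,R,n=pose(0,45); print(p,n,np.linalg.det(R))
env.command_gripper(0.,40)
env.move_pose(p+[0,0,110],R); print(env.read_t(),env.read_joints().round(2))
env.movel(p,150); env.hold(.2)
b=env.read_ft_force(); np.save("b.npy",b); print("bias",b.round(2),env.read_opening())
q,_,_=pose(0,2)
print(env.movel(q,30,contact_N=2.5)); env.hold(.1)
t=env.read_tool_pos(); print(env.read_t(),t.round(1),"gap",(piv-t[:2])@n,"F",fn(n,b),(env.read_ft_force()-b).round(1))
p,d=env.capture("top");cv2.imwrite("pics/c2.png",cv2.resize(p[140:260,250:410][:,:,::-1],None,fx=4,fy=4));
p,d=env.capture("side");cv2.imwrite("pics/s2.png",cv2.resize(p[100:300,200:420][:,:,::-1],None,fx=2.7,fy=2.7))
E
```

```text
[427.5  57.4 279. ] [0.8 0.6] 1.0
3.3167 [-0.15 -0.22  2.    0.    1.36 -2.36]
bias [ 0.16 -0.48  0.13] 0.006312786567882301
True
5.575 [455.1  78.5 278.2] gap 10.245215192967976 F 0.09207596737211482 [ 0.1 -0.4  0.2]
```

View pics/s2.png

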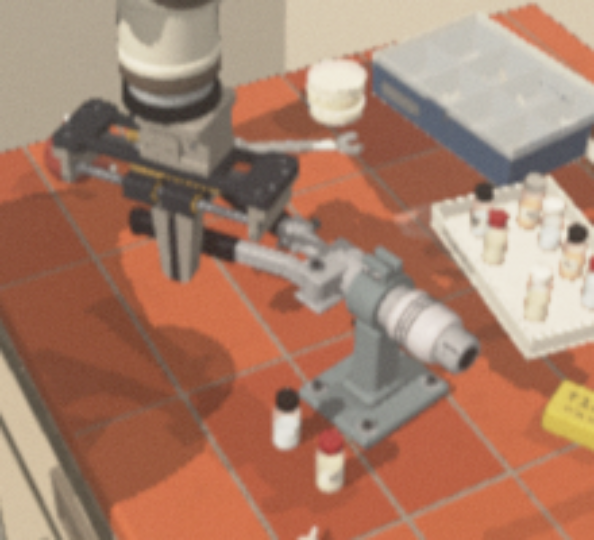

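The side view shows both closed fingers against the outside of the lever grip, with nothing else near them. Contact came at a gap of 10.2 mm, where I expected 10. Now I'll press along the arc.

```bash
cat >> h.py <<'E'
def press(b,target,th=0.,g=10.2):
    while th<0.37:
        th+=0.02 if th<.18 else 0.01
        p,R,n=pose(th,g)
        c=env.movel(p,25,rotation=R,contact_N=8); f=fn(n,b)
        t=env.read_tool_pos(); print(f"th {th:.2f} F {f:.1f} lag {(p-t)[:2]@n:.1f} t {env.read_t():.2f} {c}")
        if f>target or c: break
    env.hold(.4); print("held",round(fn(n,b),1),(env.read_ft_force()-b).round(1),env.read_tool_pos().round(1))
    return th
E
python3 - <<'E'
from h import *
b=np.load("b.npy"); print(press(b,15),env.read_t())
p,d=env.capture("top");cv2.imwrite("pics/c3.png",cv2.resize(p[140:260,250:410][:,:,::-1],None,fx=4,fy=4))
p,d=env.capture("side");cv2.imwrite("pics/s3.png",cv2.resize(p[100:300,200:420][:,:,::-1],None,fx=2.7,fy=2.7))
E
```

```text
th 0.02 F 4.8 lag 0.7 t 5.92 False
th 0.04 F 5.3 lag 0.5 t 6.17 False
th 0.06 F 4.8 lag 0.5 t 6.42 False
th 0.08 F 5.4 lag 0.5 t 6.67 False
th 0.10 F 6.0 lag 0.5 t 6.92 False
th 0.12 F 6.3 lag 0.6 t 7.17 False
th 0.14 F 6.3 lag 0.6 t 7.42 False
th 0.16 F 6.1 lag 0.6 t 7.67 False
th 0.18 F 5.9 lag 0.6 t 7.92 False
th 0.19 F 5.5 lag 0.7 t 8.18 False
th 0.20 F 6.5 lag 0.7 t 8.43 False
th 0.21 F 7.2 lag 0.7 t 8.68 False
th 0.22 F 6.8 lag 0.7 t 8.93 False
th 0.23 F 6.6 lag 0.8 t 9.18 False
th 0.24 F 7.8 lag 0.8 t 9.43 False
th 0.25 F 7.8 lag 0.9 t 9.68 False
th 0.26 F 10.4 lag 1.2 t 9.93 False
th 0.27 F 12.5 lag 1.5 t 10.18 False
th 0.28 F 15.0 lag 1.9 t 10.43 False
th 0.29 F 19.0 lag 2.3 t 10.68 False
held 18.6 [-17.6  -6.    7.6] [482.1  97.  278. ]
0.2900000000000001 11.075
```

View pics/s3.png

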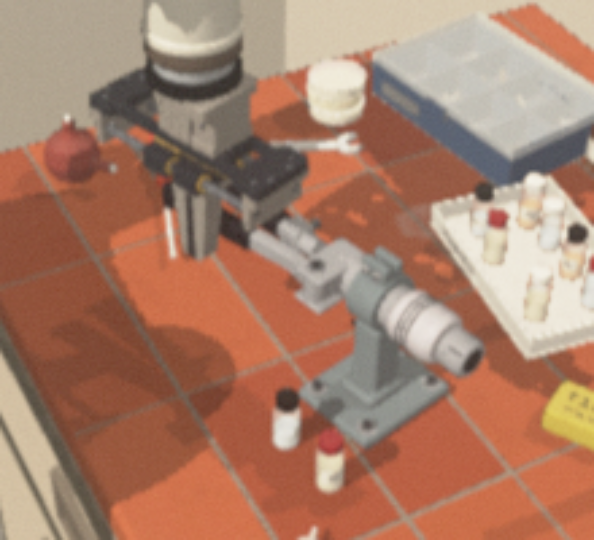

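The force stayed at 5–8 N until about 0.25 rad, then rose steeply to 19 N. That is the stop screw, inside the expected 0.20–0.31 rad. Now I'll release and confirm the lever springs out.

```bash
python3 - <<'E'
from h import *
b=np.load("b.npy")
p,R,n=pose(.14,13); env.movel(p,60,rotation=R)
p,R,n=pose(0,32); env.movel(p,60,rotation=R); env.hold(.6)
print("F",(env.read_ft_force()-b).round(1),env.read_t())
p,d=env.capture("top"); X=pts("top",d)
s=cv2.resize(p[140:260,250:410][:,:,::-1],None,fx=4,fy=4)
p,d=env.capture("side"); s2=cv2.resize(p[130:250,200:360][:,:,::-1],None,fx=4,fy=4)
cv2.imwrite("pics/r4.png",cv2.resize(s2,(640,480)));cv2.imwrite("pics/t4.png",s)
E
```

```text
F [ 0.2 -0.3 -0.8] 13.025
```

View pics/r4.png

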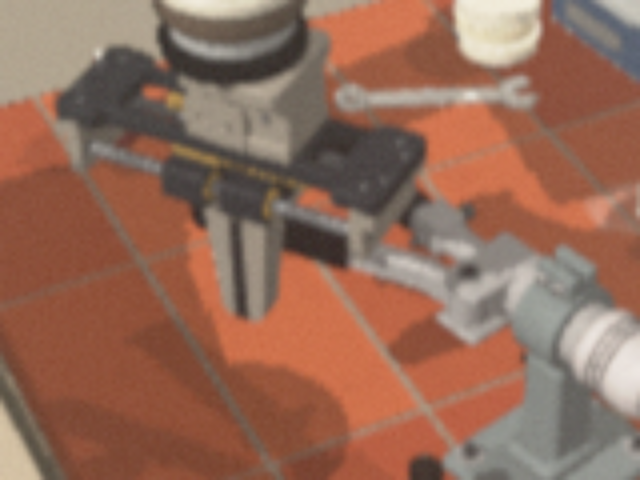

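The fingers stand clear of the lever with no force on them, and the lever is back at its open angle. The contact position on the second press will confirm that.

```bash
python3 - <<'E'
from h import *
b=np.load("b.npy")
p,R,n=pose(0,4)
print(env.movel(p,30,contact_N=2.5)); t=env.read_tool_pos(); print("contact gap",((piv-t[:2])@n).round(1),env.read_t())
press(b,15); env.hold(.5)
n=pose(.25,10)[2]
print("F",round(fn(n,b),1),"dq",np.abs(env.read_dq()).max().round(4),"t",env.read_t())
p,d=env.capture("top");X=pts("top",d)
for nm,bb in (("vialA",(208,222,348,362)),("vialB",(205,218,370,382)),("hexkey",(146,175,318,340))):
    q=X[bb[0]:bb[1],bb[2]:bb[3]];k=(q[...,2]>6)&(q[...,2]<75);print(nm,q[k].mean(0).round())
p,d=env.capture("side");cv2.imwrite("pics/s5.png",p[:,:,::-1])
E
```

```text
True
contact gap 10.0 13.8417
th 0.02 F 4.7 lag 0.4 t 14.09 False
th 0.04 F 5.6 lag 0.4 t 14.34 False
th 0.06 F 5.4 lag 0.4 t 14.59 False
th 0.08 F 5.3 lag 0.4 t 14.84 False
th 0.10 F 5.8 lag 0.5 t 15.09 False
th 0.12 F 6.0 lag 0.5 t 15.34 False
th 0.14 F 5.4 lag 0.5 t 15.59 False
th 0.16 F 6.2 lag 0.6 t 15.84 False
th 0.18 F 6.0 lag 0.6 t 16.09 False
th 0.19 F 6.5 lag 0.6 t 16.34 False
th 0.20 F 7.0 lag 0.6 t 16.59 False
th 0.21 F 6.7 lag 0.7 t 16.84 False
th 0.22 F 7.1 lag 0.7 t 17.09 False
th 0.23 F 6.5 lag 0.7 t 17.34 False
th 0.24 F 6.6 lag 0.7 t 17.59 False
th 0.25 F 7.2 lag 0.8 t 17.84 False
th 0.26 F 10.8 lag 1.1 t 18.09 False
th 0.27 F 13.7 lag 1.5 t 18.34 False
th 0.28 F 15.6 lag 1.8 t 18.59 False
held 15.8 [-14.2  -7.3   9.5] [481.5  96.4 278.4]
F 14.7 dq 0.0022 t 19.4917
vialA [487. -56.  47.]
vialB [ 496. -111.   46.]
hexkey [616.  -0.  11.]
```

View pics/s5.png

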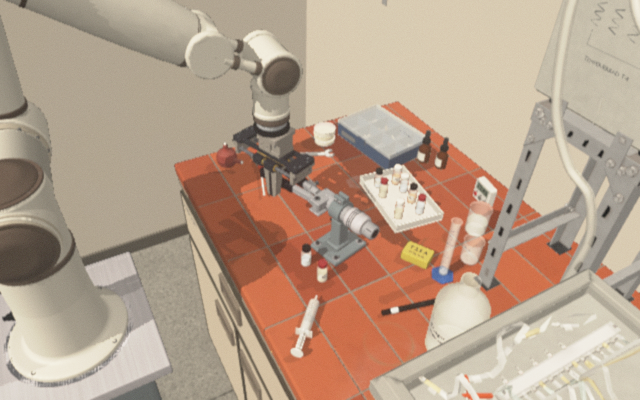

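The lever is held at rest with about 15 N, and the vials and tools are where they were. I'm handing the job in.

```bash
python3 -c "
from rig import env
print(env.hand_in())"
```

```text
the job is handed in; nothing more can be done
None
```

I pressed the lever onto its stop screw, let it spring out, pressed it in again, and handed the job in while still holding it there. Each time I pushed with the side of the closed fingers on the outside of the grip.

- **First press:** The force stayed at 5–8 N up to about 0.25 rad, then rose steeply to 19 N against the screw. The stop angle is within the expected 0.20–0.31 rad.
- **Release:** The fingers moved well clear and read no meaningful force. On the second approach they met the lever at nearly the same place (10.0 mm against 10.2 mm), so it had sprung fully out.
- **Second press:** The force rose at the same angle as before. At hand-in the lever was held with about 15 N, the arm was at rest and the clock read 19.5 s.
- **Surroundings:** The vials measured within 1 mm of their first position. The hex key's average position differed by about 4 mm. That is below the 15 mm limit; I took it to be measurement noise, since the arm stayed well above it. In the last picture the syringe, marker and fuse box looked unmoved. I checked the screwdriver and spanner only by eye, and the gripper partly hid them.

One reading I did not look into: during both presses the force sensor also showed an upward force of 8–10 N, probably friction on the grip. The total push stayed well under 40 N. I could not read the lever angle or the screw force directly, so both are inferred from the arm's position and the rise in force.

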